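# Clamp the spotting scope into its window cradle

## Robot

A 6-joint arm with a two-finger parallel gripper is mounted at the origin on the work surface. World frame = base frame: x ahead of the robot, y to its left, z up, the work surface at z = 0. Lengths are in mm, angles in degrees, forces in N, time in s.
With the tool pointing down it reaches from about 250 to 775 mm from the base axis. Payload 4 kg.
Tool frame: the origin (TCP) lies between the finger pads; the fingertips stand env.tip_reach ahead of it and the grasp point (between the pads) is the TCP (env.tip_reach is the distance from the TCP to the fingertips, in mm); z points along the fingers, y is the line along which they close (so a half turn about z gives the same grasp; the last joint's range is limited). The gripper opens to 94 mm and grips with 3 to 60 N. Pads are 16 mm wide; open, the fingers measure 119 mm over their backs; the gripper's body (75 mm by 177 mm) begins 78 mm behind the grasp point.
Start: joints at [59.983, 4.996, 78.535, -0, 96.463, -5.907], TCP at [224.681, 502.033, 224.506] pointing down, gripper open.
Joint ranges: [-177.83, 177.83], [-43.37, 116.18], [15.69, 146.23], [-61.86, 241.86], [9.47, 152.12], [-147.06, 147.06]. Speed limits (degrees/s): [159.86, 159.86, 180, 180, 180, 180].

## Interface

Orientations are given as a 3x3 rotation matrix whose columns are the frame's x, y, z axes.
In Python, from bench import env gives the robot as it stands.
- The arm moves only by the tool step_arm, never from a script. Its argument "steps" is a list of rows, each a list of 3 entries, a list of its own where there are three numbers: the opening, from 0 (shut) to 1 (fully open), then the shift along the tool's x, y, z in mm, then the turn about the tool's z in rad. In form: [[hand, [dx, dy, dz], twist], ...]. A call has 1 to 20 rows; each row shifts and turns the commanded pose from where the row before left it, along the tool's axes as they then stand; what a row does not reach is not made up. A row lasts 1/8 s, in which the tool goes at most 62.5 mm and 10.7 degrees, less where a joint would pass 70% of its speed; a pose out of reach is approached as far as the arm can. A call with a gripper value outside its range is refused whole. The fingers move at their own pace and stop on an object; "grip_force" is the grip in N (left out, the last holds). Time passes only in rows, so rows that do not move let the fingers close. It gives the time, the measured TCP pose, the force, the opening and the grip force at its end, in the units of the state.
- env.state(): the state, without advancing time (a new reading comes with each control period).
- env.read_camera(name): name is "scene" or "top" or "wrist"; returns (picture, depth): 400x640x3 uint8, red, green, blue; 400x640 float32, mm along the optical axis (not along the pixel's ray), 0 where there is no reading.
- env.calibration(name): a dict with "K" (3x3 intrinsics, pixels), "position" and "orientation" of the camera in the world. Camera axes: x right, y down, z forward; pixel columns grow to the right and rows downward; lengths in mm; the calibration is good to about 2 mm. A picture is of the moment at which its call begins: read the wrist's pose just before it. calibration takes no time and is no camera call; for the wrist camera it gives the pose at the moment of the call.
- env.sign_off(): hands the job in; it is judged then, once.
Trained networks look in the newest picture that a camera, given by its name, has taken for a name from the list of things; names that differ only in an ending like _2 or _b are one class to them, and where a whole thing is asked for, a point or a joint stands for the part that bears it (a point fixed in the world has none). Each returns a list of dicts, best first, with "confidence" (0 to 1); they miss things now and then, are a little off and sometimes report something else, mostly with a low value. They report only what shows in the picture. A call takes as long as a camera call.
- env.outline_of(camera, target): "pixels" (400x640 bool, what is visible of it).
- env.spot_point(camera, target): "point" ([x, y, z] in mm, in the coordinates of the camera as it stood for that picture, good to about 4 mm: a listed point, or the origin of a listed thing).
The state is a dict: "clock": time; "q": joint angles; "dq": joint speeds; "tau": joint torques, N m; "ee_pos": TCP position; "eef_rot": TCP orientation; "wrist_force": force on the tool from outside, world axes, zero at the start; "moment": the same for the moment, N m; "grip_width": opening from 0.0 (shut) to 1.0 (fully open); "grasp_force": force on a finger pad.
Only numpy, scipy, OpenCV 4.12 (cv2) and the standard library are available. Lean on these libraries where they do the work, as an engineer would, in place of code of your own. Each camera call takes 0.05 s, during which the arm holds its last target. There are 200 camera calls.

## Task

Put the spotting scope that lies on the table into its window cradle and clamp it: lay its slim tube gently down into the two V yokes with the objective (big glass) end on the strap's side, and draw it back until the shoulder of the objective end bears squarely on the front yoke. Then swing the clamp strap over the tube and press it down until its end snaps fully home under the catch, never ramming the scope or forcing the strap; leave everything else where it stands, and take the hand away.

Things in the scene. Friction and masses are not known exactly. Their poses are not given: they have to be found in the camera images.
- scope: loose straight spotting scope, 0.6 to 0.95 kg, on the table, axis 25 mm up. Origin: middle of its slim white tube (36 mm diameter, y = -95 to 95 mm; balances here within 10 mm), on the axis; y runs to the objective; roll is free. Beyond the tube, black eight-sided ends 50 mm across flats: objective y = 95 to 150 (its rear face is the shoulder), focus ring y = -95 to -133, then eyecup to -155
- scope_front (a point): centre of the scope's objective glass, on its axis, at y = 150 mm of the scope
- cradle: fixed cradle: dark wood base 150 x 230 mm, 12 mm high, with two V yokes 20 mm thick at y = 70 (front) and -70 (rear); between them only the base. Origin under the base's centre; z up; y along the V's towards the front yoke; x away from the strap's hinge. With the shoulder against the front yoke's outer face (y = 80 mm) the scope's origin is at y = -15 mm, x = 0, z = 70
- v_axis (a point): point on the line where the seated tube's axis lies: x = 0, y = 0, z = 70 mm of the cradle
- front_yoke: aluminium V yoke under the strap, 84 mm wide; 90 degree V, 47 mm wide at its lip, lip at z = 68 mm; origin on the table under it. The shoulder bears on its outer (+y) face. More than 30 N between scope and yoke harms them. Beside it: hinge ear at x = -58 to -42, top z = 108; rest post with a sprung rubber buffer at x = 42 to 58, top z = 102, and beyond it the catch
- rear_yoke: the other V yoke, of the same shape, without ears; origin on the table under it; the same 30 N limit. Sliding the tube along in the V's takes about 4 to 10 N; laid down freely it centres itself
- catch_foot (a point): pivot of the catch, at x = 66, y = 70, z = 40 mm of the cradle. The catch is a sprung upright steel blade, x = 57 to 78 mm of the cradle, top z = 119 mm; its hooked nose gives way outwards as the strap's end comes down and springs back over it by itself
- strap (a joint): clamp strap's angle, rad: 0 = flat down under the catch, grows as it opens up and back over its hinge (upright 1.57, stop 2.1, starts 1.7 to 2.05). Stays where left, about 1 N at its end moves it. Over a seated tube the sprung pad touches at about 0.08; then the press at strap_press grows to about 12 to 18 N until it snaps. Caught: under 0.015; not caught: springs back above 0.03
- strap_hinge (a point): middle of the strap's hinge line, at x = -50, y = 70, z = 101 mm of the cradle; the line runs along the cradle's y. The strap is a steel bar 20 mm wide, 6 mm thick, reaching 112 mm from this line, with a sprung rubber pad 18 x 18 mm under it at 50 mm. The robot must not press it with more than 30 N
- strap_press (a point): point on the strap's back, 82 mm from the hinge line, to push and press on; the back is clear from 33 to 98 mm from the hinge when closed, the catch's nose lies over it from 107 mm on
- dust_cap: bystander: black round dust cap 58 mm across, 12 mm high; origin under its centre
- eyepiece: bystander: spare black eyepiece standing upright, 36 mm across, 55 mm high; origin under its centre
- torch: bystander: aluminium pocket torch lying down, 118 mm long, 30 mm high; origin under its middle
- mug: bystander: white mug 82 mm across, 92 mm high; origin under its centre
- notebook: bystander: brown notebook 105 x 148 x 14 mm; origin under its centre

How it is judged:
By the outcome, as a careful person would: the job done as asked, in the order asked, and still so for the second after the job is handed in, with the robot touching nothing.
It also fails if it takes over 58 s, if anything falls off the work surface, if the arm or the gripper's body presses on something with over 40 N, if the wrist force passes 120 N, or if a joint passes its speed limit or range.

## Working session

There is one attempt and no reset: what is moved stays moved. The work goes in short steps, Python scripts to look and compute and a tool call to move; the robot and the scene stay as the last step left them, time stands still between calls to the robot, and variables do not carry over. Pictures are saved under pics/ and viewed, at most 10 in all, crops included, and the job is handed in when it is done.

Besides the shell and the picture viewer there is one more tool, called after "Emit:" by a JSON object that holds its "op" and its "data", one argument or row to a line. step_arm: Moves the arm, as the interface text tells. Its arguments: {"type":"object","properties":{"steps":{"type":"array"},"grip_force":{"type":"number"}},"required":["steps"]}

```bash
mkdir -p pics; ls
cat > h.py <<'E'
import numpy as np, cv2
from bench import env
def look(cam, save=None):
    C=env.calibration(cam); p,d=env.read_camera(cam)
    if save: cv2.imwrite('pics/'+save,cv2.cvtColor(p,cv2.COLOR_RGB2BGR))
    return C,p,d
def w(C,pt): return np.array(C['orientation'])@np.array(pt)+np.array(C['position'])
def spot(C,cam,t,n=2):
    return [(round(r['confidence'],2),w(C,r['point']).round(1).tolist()) for r in env.spot_point(cam,t)[:n]]
def cloud(C,d,m=None):
    K=np.array(C['K']); v,u=np.nonzero((d>0)&(m if m is not None else True)); z=d[v,u]
    P=np.c_[(u-K[0,2])/K[0,0]*z,(v-K[1,2])/K[1,1]*z,z]
    return P@np.array(C['orientation']).T+np.array(C['position'])
E
python3 - <<'E'
from h import *
print(env.tip_reach, env.state())
ims=[]
for c in ['scene','top']:
    C,p,d=look(c,c+'0.png'); print(c,np.array(C['position']).round(),np.array(C['orientation']).round(2).tolist())
    for t in ['scope','scope_front','cradle','v_axis','front_yoke','rear_yoke','catch_foot','strap_hinge','strap_press','dust_cap','eyepiece','torch','mug','notebook']: print(t,spot(C,c,t))
E
```

```text
pics
19.0 {'clock': 0.0, 'q': array([ 5.99828892e+01,  5.04013339e+00,  7.86239454e+01, -1.32690829e-03,
        9.64639460e+01, -5.90955107e+00]), 'dq': array([ 0.04306165, -0.16282659, -0.05029832, -0.06553507,  0.02548219,
        0.04299004]), 'tau': array([-2.00513132e-04, -3.40164185e+01, -3.02432835e+01,  7.15705077e-02,
        3.26584477e-02, -1.50224619e-04]), 'ee_pos': array([224.42207121, 501.56870996, 223.30145804]), 'eef_rot': array([[-9.12779125e-01,  4.08452033e-01, -1.09787884e-03],
       [ 4.08453456e-01,  9.12777074e-01, -1.94627073e-03],
       [ 2.07160399e-04, -2.22494770e-03, -9.99997503e-01]]), 'wrist_force': array([0.0916035 , 0.10617532, 0.53847328]), 'moment': array([ 0.0077575 , -0.01027288, -0.06112033]), 'grasp_force': 0.0, 'grip_width': 1.001363137754037}
scene [1134. -688. 1103.] [[0.72, 0.53, -0.44], [0.69, -0.55, 0.47], [0.01, -0.65, -0.76]]
scope [(0.69, [550.9, -312.4, 26.4])]
scope_front [(0.85, [568.2, -169.9, 26.2]), (0.26, [579.8, 163.0, 70.8])]
cradle [(0.79, [578.8, 166.6, -2.4])]
v_axis [(0.8, [580.5, 165.4, 72.4])]
front_yoke [(0.6, [579.2
[... 412 characters left out ...]
161.  -55. 1791.] [[0.01, -0.97, 0.23], [-1.0, -0.01, -0.0], [0.0, -0.23, -0.97]]
scope [(0.87, [556.2, -316.5, 25.7])]
scope_front [(0.72, [572.0, -164.9, 27.4]), (0.15, [582.7, 164.6, 0.6])]
cradle [(0.86, [583.7, 164.8, -0.9])]
v_axis [(0.69, [579.9, 161.0, 69.4])]
front_yoke [(0.7, [589.6, 234.0, 3.5])]
rear_yoke [(0.63, [576.7, 89.9, -2.0])]
catch_foot [(0.97, [648.2, 228.5, 41.4])]
strap_hinge [(0.87, [536.8, 236.9, 99.6])]
strap_press [(0.55, [506.6, 233.1, 178.0])]
dust_cap [(0.52, [723.4, -116.2, 0.5])]
eyepiece [(0.38, [385.0, -72.0, -1.5])]
torch []
mug [(0.64, [517.3, 475.1, -5.3]), (0.21, [579.0, 163.1, 74.4])]
notebook [(0.72, [425.1, -556.9, 4.3]), (0.24, [384.1, -73.8, 1.0])]
```

View pics/scene0.png

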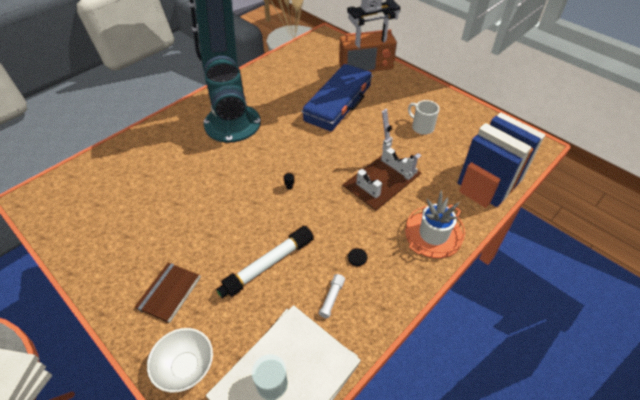

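Run:
```python
from h import *
for c in ['scene','top']:
    C,p,d=look(c)
    m=env.outline_of(c,'scope')[0]['pixels']; P=cloud(C,d,m)
    # white tube
    v,u=np.nonzero((d>0)&m); b=p[v,u].min(1)>140
    q=P[b]; q0=q[:,:2].mean(0); V=np.linalg.svd(q[:,:2]-q0,full_matrices=False)[2][0]; V*=np.sign(V[1]); s=(q[:,:2]-q0)@V
    print(c,'tube mean',q0,'dir',V,'ang',np.degrees(np.arctan2(V[1],V[0])),'ext',np.percentile(s,[1,99]), 'zmax',np.percentile(q[:,2],[50,95,99]))
    s=(P[:,:2]-q0)@V; print('all ext',np.percentile(s,[0.5,99.5]),'n',b.sum())
    m=env.outline_of(c,'cradle')[0]['pixels']; P=cloud(C,d,m)
    for lo,hi in [(4,20),(50,75),(95,125)]:
        k=P[(P[:,2]>lo)&(P[:,2]<hi)]; print(lo, len(k), k.min(0).round(), k.max(0).round())
    k=P[(P[:,2]>5)&(P[:,2]<18)][:,:2].astype(np.float32); print(cv2.minAreaRect(k))
```

```text
scene tube mean [ 557.13285406 -317.16735471] dir [0.08202334 0.99663041] ang 85.29512307358027 ext [-85.55432748  88.72399478] zmax [40.32842323 45.89008393 47.55446174]
all ext [-152.43652353  175.86725893] n 783
4 1567 [388.  46.   4.] [657. 435.  20.]
50 76 [526. 103.  50.] [651. 239.  75.]
95 88 [526. 217.  95.] [658. 247. 124.]
((551.6640625, 251.74832153320312), (207.18194580078125, 445.9797668457031), 16.848745346069336)
top tube mean [ 551.86496325 -316.82171474] dir [0.09206273 0.99575321] ang 84.7177146923133 ext [-86.46809376  86.90457145] zmax [41.03731192 48.63599658 51.46053781]
all ext [-150.07682864  149.91193604] n 400
4 1720 [503.  44.   4.] [658. 275.  20.]
50 29 [523.  82.  51.] [649. 241.  75.]
95 41 [522. 216.  96.] [656. 236. 125.]
((580.2205810546875, 160.031005859375), (230.3891143798828, 150.57171630859375), 88.28597259521484)
```

The scene view shows the scope's white tube around (268,260), with the objective at the upper right (300,238). The cradle is at (385,180) with its strap up at (387,135). Next I'll look closer with the wrist camera above the cradle.

Emit:
{"op": "step_arm", "data": {
  "steps": [
    [1,[0,0,-20],0.18],
    [1,[0,0,-20],0.18],
    [1,[0,0,-20],0.18],
    [1,[0,0,-20],0.18],
    [1,[0,0,-20],0.18],
    [1,[0,0,-7],0.18],
    [1,[0,0,0],0.1],
    [1,[-20,20,0],0],
    [1,[-40,36,0],0],
    [1,[-40,36,0],0],
    [1,[-40,36,0],0],
    [1,[-40,36,0],0],
    [1,[-40,36,0],0],
    [1,[-40,36,0],0],
    [1,[-40,36,0],0],
    [1,[-40,36,0],0],
    [1,[-30,20,0],0],
    [1,[0,0,0],0],
    [1,[0,0,0],0]
  ]
}}

```text
clock: 4.18
ee_pos: [541.1, 122.8, 331.6]
eef_rot: [[0.03, 1.0, -0.0], [1.0, -0.03, 0.001], [0.001, -0.0, -1.0]]
wrist_force: [0.2, 0.2, -1.4]
grip_width: 0.998
grasp_force: 0.0
```

Run:
```python
from h import *
s=env.state(); print(s['clock'],s['ee_pos'],s['eef_rot'].round(3).tolist())
C,p,d=look('wrist','w1.png'); print(np.array(C['position']).round(),np.array(C['orientation']).round(2).tolist())
for t in ['cradle','v_axis','front_yoke','rear_yoke','catch_foot','strap_hinge','strap_press']: print(t,spot(C,'wrist',t))
np.save('w1d.npy',d); np.save('w1.npy',cloud(C,d))
```

```text
4.175 [541.13384185 122.80282495 331.55859263] [[0.03, 1.0, -0.0], [1.0, -0.03, 0.001], [0.001, -0.0, -1.0]]
[544. 198. 492.] [[1.0, -0.03, -0.01], [-0.03, -0.97, -0.26], [-0.0, 0.26, -0.97]]
cradle [(0.91, [581.3, 163.5, -0.6]), (0.58, [644.6, 233.0, 45.6])]
v_axis [(0.59, [579.8, 166.6, 68.1]), (0.21, [528.6, 235.7, 99.7])]
front_yoke [(0.72, [581.9, 234.8, -3.1])]
rear_yoke [(0.73, [577.9, 95.1, 0.9])]
catch_foot [(0.55, [648.8, 230.7, 41.5])]
strap_hinge []
strap_press [(0.8, [507.9, 236.1, 180.1])]
```

View pics/w1.png

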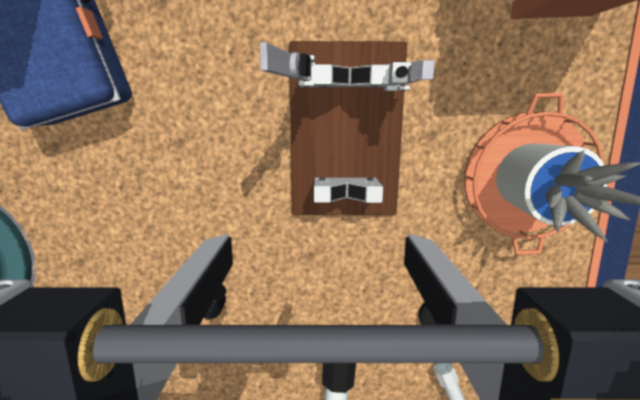

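The wrist view shows the cradle base spanning about (292,42) to (400,213). The front yoke is at (352,72), the rear yoke at (348,190), the strap up at (285,62) and the catch at (422,70). I'll fit the pose from depth.

Run:
```python
import numpy as np,cv2
from scipy.optimize import least_squares
P=np.load('w1.npy')
def box(P,a,b,c,d,e,f): return P[(P[:,0]>a)&(P[:,0]<b)&(P[:,1]>c)&(P[:,1]<d)&(P[:,2]>e)&(P[:,2]<f)]
b=box(P,480,680,30,300,8,17); print('base',len(b),np.median(b[:,2]),cv2.minAreaRect(b[:,:2].astype(np.float32)))
print('table z',np.median(box(P,420,480,80,250,-20,20)[:,2]))
# V surfaces: z = zc+|u|, bottom line z=70-18*sqrt2=44.5 at u=0
for y0,y1 in [(82,104),(222,244)]:
    q=box(P,550,612,y0,y1,40,75); print('yoke',len(q))
    q=q[(np.abs(q[:,0]-580)<22)]
    r=least_squares(lambda k: q[:,2]-(k[1]+np.abs(q[:,0]-k[0])),[580,45],loss='soft_l1'); print('V x,z at y',r.x,np.mean(q[:,1]),np.abs(r.fun).mean())
    l=box(P,530,630,y0-8,y1+8,62,75); print('lip',len(l),np.percentile(l,[1,99],axis=0).round(1).tolist(),np.median(l[:,2]))
s=box(P,430,560,200,270,112,240); s=s[np.argsort(s[:,2])]
print('strap',len(s)); 
for z0 in range(112,230,12):
    k=s[(s[:,2]>=z0)&(s[:,2]<z0+12)]
    if len(k): print(z0,len(k),k.min(0).round(1),k.max(0).round(1))
```

```text
base 15081 11.822136773015359 ((578.70654296875, 164.12890625), (230.3572235107422, 149.9920654296875), 88.08392333984375)
table z -0.04112803165656942
yoke 846
V x,z at y [576.60061811  44.81989746] 94.877040996579 1.7443470698538797
lip 666 [[535.0, 83.4, 62.2], [617.9, 105.4, 69.5]] 67.43342068323818
yoke 1039
V x,z at y [581.18090486  44.94075647] 233.44512836947396 1.3748590232882785
lip 866 [[539.6, 223.0, 62.3], [623.5, 245.1, 71.8]] 67.61139313381543
strap 1359
112 18 [524.9 226.  113. ] [530.9 229.4 123.3]
124 12 [521.7 226.1 124. ] [528.2 229.1 131.2]
136 23 [518.7 226.3 142.3] [537.2 244.4 147.8]
148 278 [515.8 225.2 148.1] [536.4 246.7 160. ]
160 333 [511.5 226.4 160. ] [533.2 246.  172. ]
172 144 [508.3 226.5 172.1] [515.9 246.  183.9]
184 148 [506.  226.7 184.3] [512.6 246.2 196. ]
196 199 [500.1 226.8 196. ] [509.7 246.4 208. ]
208 204 [500.2 227.2 208. ] [506.6 246.7 211.3]
```

Emit:
{"op": "step_arm", "data": {
  "steps": [
    [1,[-20,2,0],0],
    [1,[-40,2,10],0],
    [1,[-40,2,15],0],
    [1,[-40,2,15],0],
    [1,[-40,2,15],0],
    [1,[-40,2,15],0],
    [1,[-40,2,15],0],
    [1,[-40,2,15],0],
    [1,[-40,2,15],0],
    [1,[-40,2,15],0],
    [1,[-40,2,15],0],
    [1,[-20,4,5],0.057],
    [1,[0,0,0],0],
    [1,[0,0,0],0]
  ]
}}

```text
clock: 6.32
ee_pos: [554.6, -317.4, 182.4]
eef_rot: [[0.086, 0.996, 0.001], [0.996, -0.086, 0.0], [0.0, 0.001, -1.0]]
wrist_force: [0.2, 0.3, 0.3]
grip_width: 0.998
grasp_force: 0.0
```

Run:
```python
from h import *
s=env.state(); print(s['clock'],s['ee_pos'],s['eef_rot'].round(3).tolist())
C,p,d=look('wrist','w2.png')
for t in ['scope','scope_front']: print(t,spot(C,'wrist',t))
P=cloud(C,d); v,u=np.nonzero(d>0); w_=p[v,u].min(1)>120
q=P[w_&(P[:,2]>20)&(P[:,2]<50)&(abs(P[:,0]-555)<40)&(abs(P[:,1]+317)<110)]
print(len(q),np.percentile(q,[1,50,99],axis=0).round(1).tolist())
for z in (34,38,41):
    pass
t=q[q[:,2]>38]; y=np.linspace(-400,-230,9)
for a,b in zip(y[:-1],y[1:]):
    k=q[(q[:,1]>a)&(q[:,1]<b)]
    if len(k)>10: print(round((a+b)/2),len(k),k[:,0].min().round(1),k[:,0].max().round(1),np.percentile(k[:,2],98).round(1))
```

```text
6.325 [ 554.61717652 -317.42742356  182.41481866] [[0.086, 0.996, 0.001], [0.996, -0.086, 0.0], [0.0, 0.001, -1.0]]
scope [(0.61, [552.0, -313.1, 21.6])]
scope_front [(0.57, [564.8, -164.4, 26.5])]
7419 [[530.7, -400.8, 29.1], [552.9, -304.5, 40.7], [574.5, -227.3, 43.8]]
-389 741 527.3 562.7 43.6
-368 766 529.3 565.4 43.5
-347 815 531.4 566.8 43.6
-326 852 533.6 569.6 43.6
-304 897 535.8 571.0 43.6
-283 944 538.0 573.7 43.5
-262 1028 539.2 575.1 43.7
-241 1066 541.4 577.5 43.6
```

View pics/w2.png

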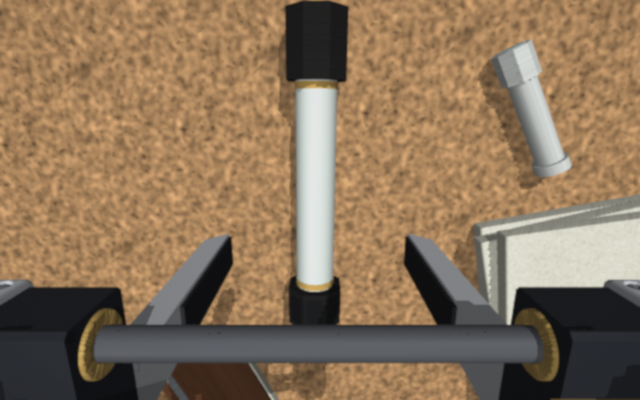

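The tube is centred between the fingers, from (316,85) at the objective to (314,288) at the focus ring, with its axis 25 mm up. Descend and grip.

Emit:
{"op": "step_arm", "data": {
  "steps": [
    [1,[0,-2,15],0.01],
    [1,[0,0,30],0],
    [1,[0,0,30],0],
    [1,[0,0,30],0],
    [1,[0,0,25],0],
    [1,[0,0,15],0],
    [1,[0,0,12],0],
    [1,[0,0,0],0],
    [0.2,[0,0,0],0],
    [0.2,[0,0,0],0],
    [0.2,[0,0,0],0],
    [0.2,[0,0,0],0],
    [0.2,[0,0,0],0],
    [0.2,[0,0,0],0]
  ],
  "grip_force": 35
}}

```text
clock: 8.22
ee_pos: [552.2, -318.0, 24.4]
eef_rot: [[0.097, 0.995, 0.0], [0.995, -0.097, 0.0], [0.0, 0.0, -1.0]]
wrist_force: [0.7, -1.0, -0.3]
grip_width: 0.399
grasp_force: 0.0
```

Emit:
{"op": "step_arm", "data": {
  "steps": [
    [0.2,[0,0,0],0],
    [0.2,[0,0,0],0],
    [0.2,[0,0,0],0],
    [0.2,[0,0,-5],0],
    [0.2,[0,0,-10],0],
    [0.2,[0,0,-20],0],
    [0.2,[0,0,-30],0],
    [0.2,[0,0,-30],0],
    [0.2,[0,0,-30],0],
    [0.2,[0,0,-20],0],
    [0.2,[0,0,0],0],
    [0.2,[0,0,0],0]
  ],
  "grip_force": 40
}}

```text
clock: 9.72
ee_pos: [551.8, -317.7, 168.7]
eef_rot: [[0.097, 0.995, -0.001], [0.995, -0.097, 0.001], [0.001, -0.001, -1.0]]
wrist_force: [-0.2, 1.1, -9.3]
grip_width: 0.375
grasp_force: 40.0
```

Run:
```python
from h import *
s=env.state(); print(s['ee_pos'],s['wrist_force'],s['moment'],s['grasp_force'])
R=s['eef_rot']; yd=np.array([.0335,.9994,0]); xd=np.array([.9994,-.0335,0]); c=np.array([578.8,164.3,0])
C,p,d=look('wrist','w3.png')
P=cloud(C,d); v,u=np.nonzero(d>0); br=p[v,u].min(1)
L=(P-s['ee_pos'])@R   # tool frame
k=(abs(L[:,1])<4)&(L[:,0]>30)&(abs(L[:,2])<35)
o=np.argsort(L[k][:,0]); 
for a in range(30,165,5):
    m=k&(L[:,0]>=a)&(L[:,0]<a+5)
    if m.sum(): print(a,m.sum(),'z',np.median(L[m,2]).round(1),'br',br[m].mean().round())
t=c-3*yd; t[2]=170
print('delta tool to cradle y=-3, z170',(t-s['ee_pos'])@R, 'twist', np.arctan2(R[0,0],R[1,0])-np.arctan2(.0335,.9994))
```

```text
[ 551.78355805 -317.73041993  168.72285652] [-0.16656749  1.0748188  -9.27279975] [-0.20154956  0.06443745  0.02198901] 39.997851848602295
30 216 z -17.6 br 224.0
35 223 z -17.5 br 224.0
40 222 z -17.4 br 224.0
45 226 z -17.3 br 224.0
50 227 z -17.2 br 224.0
55 243 z -17.1 br 224.0
60 238 z -17.1 br 224.0
65 260 z -16.9 br 224.0
70 270 z -16.9 br 224.0
75 276 z -16.7 br 224.0
80 287 z -16.7 br 224.0
85 287 z -16.7 br 224.0
90 296 z -16.8 br 147.0
95 379 z -17.1 br 65.0
100 355 z -23.5 br 33.0
105 351 z -23.5 br 32.0
110 148 z -23.3 br 32.0
delta tool to cradle y=-3, z170 [479.38828435 -19.59599106  -0.91472559] twist 0.0634735895142316
```

Emit:
{"op": "step_arm", "data": {
  "steps": [
    [0.2,[0,0,0],-0.03],
    [0.2,[5,2,0],-0.033],
    [0.2,[15,3,0],0],
    [0.2,[25,3,0],0],
    [0.2,[35,3,0],0],
    [0.2,[40,0,0],0],
    [0.2,[40,0,0],0],
    [0.2,[40,0,0],0],
    [0.2,[40,0,0],0],
    [0.2,[40,0,0],0],
    [0.2,[40,0,0],0],
    [0.2,[40,0,0],0],
    [0.2,[40,0,0],0],
    [0.2,[35,0,0],0],
    [0.2,[25,0,0],0],
    [0.2,[13,0,0],0],
    [0.2,[0,0,0],0],
    [0.2,[0,0,0],0]
  ]
}}

```text
clock: 12.02
ee_pos: [579.3, 153.5, 169.5]
eef_rot: [[0.035, 0.999, -0.0], [0.999, -0.035, -0.001], [-0.001, -0.0, -1.0]]
wrist_force: [0.8, -0.1, -7.9]
grip_width: 0.376
grasp_force: 40.0
```

```bash
cat > pose.py <<'E'
from h import *
yd=np.array([.0335,.9994,0]); xd=np.array([.9994,-.0335,0]); c=np.array([578.8,164.3,0])
M=np.c_[xd,yd,[0,0,1]]
def cr(P): return (P-c)@M
E
python3 - <<'E'
from pose import *
s=env.state(); R=s['eef_rot']; print(cr(s['ee_pos']),s['wrist_force'],np.degrees(np.arctan2(R[1,0],R[0,0])))
C,p,d=look('wrist','w4.png')
P=cloud(C,d); Q=cr(P); v,u=np.nonzero(d>0); br=p[v,u].min(1)
for a in range(20,150,5):
    m=(abs(Q[:,0])<30)&(Q[:,2]>140)&(Q[:,2]<210)&(Q[:,1]>=a)&(Q[:,1]<a+5)
    if m.sum()>20:
        k=Q[m]; t=k[:,2]>np.percentile(k[:,2],98)-1.5
        print(a,m.sum(),'xmid',((k[:,0].min()+k[:,0].max())/2).round(1),k[t,0].mean().round(1),'z',np.percentile(k[:,2],98).round(1),'br',np.median(br[m]))
E
```

```text
[  0.86975675 -10.77221032 169.50134799] [ 0.79464841 -0.12186426 -7.91317236] 88.015731460183
20 852 xmid 0.4 0.8 z 187.8 br 233.0
25 869 xmid 0.6 0.6 z 187.8 br 233.0
30 901 xmid 0.7 0.4 z 187.6 br 233.0
35 920 xmid 0.7 0.4 z 187.7 br 233.0
40 933 xmid 0.3 0.5 z 187.6 br 233.0
45 970 xmid 0.6 0.5 z 187.4 br 233.0
50 975 xmid 0.7 0.6 z 187.3 br 232.0
55 1011 xmid 0.5 0.6 z 187.2 br 232.0
60 1040 xmid 0.7 0.5 z 187.3 br 232.0
65 1064 xmid 0.7 0.7 z 187.0 br 232.0
70 1111 xmid 0.4 0.7 z 187.0 br 232.0
75 1126 xmid 0.7 0.6 z 186.8 br 231.0
80 1185 xmid 0.7 0.7 z 187.1 br 102.0
85 2165 xmid 0.7 0.6 z 193.8 br 39.0
90 1898 xmid 0.6 0.8 z 194.1 br 36.0
95 1946 xmid 0.7 0.6 z 194.0 br 36.0
100 890 xmid 0.6 0.8 z 193.5 br 32.0
```

View pics/w4.png

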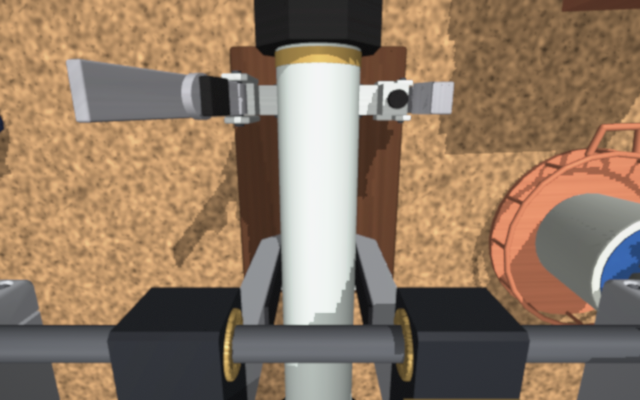

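Shoulder edge is at (318,45), about 5 mm ahead of the front yoke face, and the tube is centred over the V's. I'll shift forward 5 mm and lower.

Emit:
{"op": "step_arm", "data": {
  "steps": [
    [0.2,[3,-0.6,0],0],
    [0.2,[2,0,10],0],
    [0.2,[0,0,20],0],
    [0.2,[0,0,25],0],
    [0.2,[0,0,20],0],
    [0.2,[0,0,10],0],
    [0.2,[0,0,5],0],
    [0.2,[0,0,3],0],
    [0.2,[0,0,2],0],
    [0.2,[0,0,1],0],
    [0.2,[0,0,0],0],
    [0.2,[0,0,0],0]
  ]
}}

```text
clock: 13.58
ee_pos: [579.2, 159.3, 73.7]
eef_rot: [[0.034, 0.999, 0.0], [0.999, -0.034, 0.0], [0.0, 0.0, -1.0]]
wrist_force: [-0.2, 0.5, -7.8]
grip_width: 0.376
grasp_force: 40.0
```

Emit:
{"op": "step_arm", "data": {
  "steps": [
    [0.2,[0,0,0.5],0],
    [0.2,[0,0,0.5],0],
    [0.2,[0,0,0.5],0],
    [0.2,[0,0,0.5],0],
    [0.2,[0,0,0],0]
  ]
}}

```text
clock: 14.2
ee_pos: [579.0, 159.3, 71.4]
eef_rot: [[0.034, 0.999, -0.0], [0.999, -0.034, 0.0], [0.0, -0.0, -1.0]]
wrist_force: [0.7, -0.2, -6.8]
grip_width: 0.376
grasp_force: 40.0
```

Emit:
{"op": "step_arm", "data": {
  "steps": [
    [0.2,[0,0,0.5],0],
    [0.2,[0,0,0.5],0],
    [0.2,[0,0,0],0]
  ]
}}

```text
clock: 14.58
ee_pos: [579.2, 159.3, 70.6]
eef_rot: [[0.034, 0.999, 0.0], [0.999, -0.034, 0.0], [0.0, 0.0, -1.0]]
wrist_force: [0.2, -0.1, -7.4]
grip_width: 0.375
grasp_force: 40.0
```

Emit:
{"op": "step_arm", "data": {
  "steps": [
    [0.2,[0,0,0.5],0],
    [0.2,[0,0,0.5],0],
    [0.2,[0,0,0],0]
  ]
}}

```text
clock: 14.95
ee_pos: [579.3, 159.3, 69.8]
eef_rot: [[0.034, 0.999, 0.001], [0.999, -0.034, 0.0], [0.0, 0.001, -1.0]]
wrist_force: [1.4, -0.3, -6.7]
grip_width: 0.374
grasp_force: 40.0
```

Emit:
{"op": "step_arm", "data": {
  "steps": [
    [0.2,[0,0,0.5],0],
    [0.2,[0,0,0.3],0],
    [0.2,[0,0,0],0]
  ]
}}

```text
clock: 15.32
ee_pos: [579.5, 159.3, 69.4]
eef_rot: [[0.034, 0.999, 0.001], [0.999, -0.034, 0.0], [0.0, 0.001, -1.0]]
wrist_force: [0.8, -0.1, -3.6]
grip_width: 0.377
grasp_force: 40.0
```

Emit:
{"op": "step_arm", "data": {
  "steps": [
    [0.2,[0,0,0.4],0],
    [0.2,[0,0,0.4],0],
    [0.2,[0,0,0],0]
  ],
  "grip_force": 25
}}

```text
clock: 15.7
ee_pos: [579.5, 159.3, 69.3]
eef_rot: [[0.034, 0.999, 0.002], [0.999, -0.034, 0.0], [0.0, 0.002, -1.0]]
wrist_force: [-1.9, -1.2, 5.2]
grip_width: 0.374
grasp_force: 25.0
```

Emit:
{"op": "step_arm", "data": {
  "steps": [
    [0.2,[0,0,-0.4],0],
    [0.5,[0,0,0],0],
    [0.5,[0,0,0],0],
    [0.5,[0,0,0],0],
    [0.5,[0,0,0],0]
  ],
  "grip_force": 6
}}

```text
clock: 16.32
ee_pos: [579.0, 159.3, 68.0]
eef_rot: [[0.034, 0.999, -0.0], [0.999, -0.034, 0.0], [0.0, -0.0, -1.0]]
wrist_force: [-0.1, 0.7, 0.2]
grip_width: 0.496
grasp_force: 0.0
```

```bash
cat > tube.py <<'E'
from pose import *
import sys
s=env.state(); R=s['eef_rot']; print(s['clock'],cr(s['ee_pos']).round(1),s['wrist_force'].round(1),s['grip_width'])
C,p,d=look('wrist',sys.argv[1])
P=cloud(C,d); Q=cr(P); v,u=np.nonzero(d>0); br=p[v,u].min(1)
m=(abs(Q[:,0])<30)&(Q[:,2]>60)&(Q[:,2]<110)&(Q[:,1]>15)&(Q[:,1]<150)
for a in [20,40,60,76,78,80,82,84,86,88,90,92,95,100]:
    k=m&(Q[:,1]>=a)&(Q[:,1]<a+2)
    if k.sum()>20:
        q=Q[k]; print(a,k.sum(),'x',((q[:,0].min()+q[:,0].max())/2).round(1),'z',np.percentile(q[:,2],98).round(1),'br',np.median(br[k]))
E
python3 tube.py w5.png
```

```text
16.325 [ 0.3 -5.  68. ] [-0.1  0.7  0.2] 0.496031302334865
20 331 x 0.8 z 88.2 br 232.0
40 370 x 0.8 z 88.4 br 232.0
60 651 x -0.0 z 88.3 br 227.0
76 718 x 0.1 z 88.4 br 232.0
78 710 x 0.1 z 88.3 br 230.0
80 472 x 0.6 z 88.6 br 231.0
82 463 x 0.8 z 88.4 br 231.0
84 478 x 0.6 z 88.4 br 230.0
86 506 x 0.7 z 88.9 br 148.0
88 501 x 0.5 z 88.8 br 70.0
90 501 x 0.6 z 89.1 br 68.0
92 1173 x 0.6 z 94.8 br 40.0
95 800 x 0.7 z 95.8 br 34.0
100 811 x 0.8 z 95.9 br 33.0
```

Emit:
{"op": "step_arm", "data": {
  "steps": [
    [0.5,[0,0.3,-1.5],0],
    [0.2,[0,0,0],0],
    [0.2,[0,0,0],0],
    [0.2,[0,0,0],0],
    [0.2,[-1,0,0],0],
    [0.2,[-1,0,0],0],
    [0.2,[-1,0,0],0],
    [0.2,[-1,0,0],0],
    [0.2,[-1,0,0],0],
    [0.2,[-1,0,0],0],
    [0.2,[-1,0,0],0],
    [0.2,[-1,0,0],0]
  ],
  "grip_force": 20
}}

```text
clock: 17.88
ee_pos: [579.3, 153.6, 70.0]
eef_rot: [[0.033, 0.999, 0.001], [0.999, -0.033, 0.005], [0.005, 0.001, -1.0]]
wrist_force: [0.6, 6.9, -1.5]
grip_width: 0.376
grasp_force: 20.0
```

```bash
python3 tube.py w6.png
```

```text
17.875 [  0.9 -10.7  70. ] [ 0.6  6.9 -1.5] 0.37629535571443373
20 334 x 0.6 z 88.5 br 232.0
40 376 x 0.3 z 88.6 br 232.0
60 626 x 0.0 z 88.2 br 228.0
76 702 x 0.0 z 88.2 br 229.0
78 707 x -0.0 z 88.4 br 223.0
80 495 x -0.1 z 88.5 br 193.0
82 485 x 0.7 z 89.0 br 79.0
84 474 x 0.7 z 88.9 br 68.0
86 471 x 3.9 z 88.9 br 76.0
88 1459 x 0.6 z 95.8 br 30.0
90 757 x 0.6 z 95.7 br 33.0
92 786 x 0.6 z 96.1 br 34.0
95 770 x 0.7 z 95.9 br 33.0
100 586 x 0.6 z 95.5 br 32.0
```

Emit:
{"op": "step_arm", "data": {
  "steps": [
    [0.2,[-1,0,0],0],
    [0.2,[-1,0,0],0],
    [0.2,[-1,0,0],0],
    [0.2,[-1,0,0],0],
    [0.2,[-1,0,0],0]
  ]
}}

```text
clock: 18.55
ee_pos: [579.2, 148.6, 70.0]
eef_rot: [[0.033, 0.999, 0.001], [0.999, -0.033, 0.005], [0.005, 0.001, -1.0]]
wrist_force: [1.2, 6.8, -1.6]
grip_width: 0.375
grasp_force: 20.0
```

Emit:
{"op": "step_arm", "data": {
  "steps": [
    [0.2,[-0.7,0,0],0],
    [0.2,[-0.7,0,0],0]
  ]
}}

```text
clock: 18.8
ee_pos: [579.1, 147.2, 69.9]
eef_rot: [[0.033, 0.999, 0.001], [0.999, -0.033, 0.005], [0.005, 0.001, -1.0]]
wrist_force: [0.8, 6.4, -0.1]
grip_width: 0.374
grasp_force: 20.0
```

Emit:
{"op": "step_arm", "data": {
  "steps": [
    [0.2,[-0.7,0,0],0],
    [0.2,[-0.7,0,0],0]
  ]
}}

```text
clock: 19.05
ee_pos: [579.1, 145.9, 70.0]
eef_rot: [[0.033, 0.999, 0.001], [0.999, -0.033, 0.005], [0.005, 0.001, -1.0]]
wrist_force: [1.0, 7.5, -0.5]
grip_width: 0.375
grasp_force: 20.0
```

```bash
python3 tube.py w7.png|sed -n '1p;4,12p'
```

```text
19.05 [  0.9 -18.4  70. ] [ 1.   7.5 -0.5] 0.3745443001268827
60 715 x 0.0 z 88.4 br 227.0
76 745 x 0.1 z 88.8 br 70.0
78 717 x 0.0 z 88.7 br 82.0
80 1402 x 0.7 z 95.6 br 31.0
82 754 x 0.6 z 96.0 br 33.0
84 781 x 0.6 z 96.0 br 33.0
86 780 x 0.7 z 96.0 br 33.0
88 783 x 0.7 z 95.9 br 33.0
90 809 x 0.6 z 95.9 br 34.0
```

Shoulder is almost on the face.

Emit:
{"op": "step_arm", "data": {
  "steps": [
    [0.2,[-0.4,0,0],0],
    [0.2,[-0.4,0,0],0]
  ]
}}

```text
clock: 19.35
ee_pos: [579.0, 145.4, 69.9]
eef_rot: [[0.033, 0.999, 0.001], [0.999, -0.033, 0.005], [0.005, 0.001, -1.0]]
wrist_force: [0.8, 8.1, -0.1]
grip_width: 0.377
grasp_force: 20.0
```

Emit:
{"op": "step_arm", "data": {
  "steps": [
    [0.2,[-0.4,0,0],0],
    [0.2,[-0.2,0,0],0]
  ]
}}

```text
clock: 19.6
ee_pos: [579.0, 145.4, 70.0]
eef_rot: [[0.033, 0.999, 0.001], [0.999, -0.033, 0.006], [0.007, 0.001, -1.0]]
wrist_force: [1.2, 9.0, -1.5]
grip_width: 0.38
grasp_force: 20.0
```

Emit:
{"op": "step_arm", "data": {
  "steps": [
    [0.2,[-0.4,0,0],0],
    [0.2,[-0.4,0,0],0],
    [0.2,[0,0,0],0]
  ]
}}

```text
clock: 19.98
ee_pos: [579.0, 145.4, 70.0]
eef_rot: [[0.033, 0.999, 0.002], [0.999, -0.033, 0.008], [0.008, 0.001, -1.0]]
wrist_force: [1.9, 10.1, -0.9]
grip_width: 0.376
grasp_force: 20.0
```

Force rises with no more travel, so the shoulder is bearing. Release and rise.

Emit:
{"op": "step_arm", "data": {
  "steps": [
    [0.55,[0,0,0],0],
    [0.6,[0,0,0],0],
    [0.6,[0,0,0],0],
    [0.6,[0,0,0],0],
    [0.6,[0,0,-5],0],
    [0.6,[0,0,-20],0],
    [0.6,[0,0,-40],0],
    [0.6,[0,0,-50],0],
    [0.4,[0,0,-50],0],
    [0,[0,0,-35],0],
    [0,[0,0,0],0],
    [0,[0,0,0],0]
  ]
}}

```text
clock: 21.48
ee_pos: [578.3, 141.1, 268.4]
eef_rot: [[0.034, 0.999, -0.002], [0.999, -0.034, -0.0], [-0.0, -0.002, -1.0]]
wrist_force: [0.2, 0.5, 0.4]
grip_width: 0.215
grasp_force: 0.0
```

Run:
```python
from pose import *
s=env.state(); print(s['clock'],cr(s['ee_pos']).round(1),s['grip_width'],s['eef_rot'].round(3).tolist())
C,p,d=look('wrist','w8.png')
print(spot(C,'wrist','scope_front'),spot(C,'wrist','strap_press'),[cr(np.array(x[1])) for x in spot(C,'wrist','scope_front')])
Q=cr(cloud(C,d)); v,u=np.nonzero(d>0); br=p[v,u].min(1)
m=(abs(Q[:,0])<30)&(Q[:,2]>60)&(Q[:,2]<110)
for a in list(range(-90,60,15))+[74,76,78,79,80,81,82,84,86,100,120,130,132,134,136,138]:
    k=m&(Q[:,1]>=a)&(Q[:,1]<a+2)
    if k.sum()>10: q=Q[k]; print(a,k.sum(),'x',((q[:,0].min()+q[:,0].max())/2).round(1),'z',np.percentile(q[:,2],98).round(1),'br',np.median(br[k]))
```

```text
21.475 [ 2.000e-01 -2.320e+01  2.684e+02] 0.21516446978344822 [[0.034, 0.999, -0.002], [0.999, -0.034, -0.0], [-0.0, -0.002, -1.0]]
[(0.94, [580.1, 299.2, 75.2])] [(0.98, [505.1, 242.4, 182.6])] [array([ -3.21993, 134.86261,  75.2    ])]
-90 56 x 0.2 z 88.6 br 236.5
-75 104 x 0.1 z 88.0 br 233.0
-60 75 x -0.4 z 88.2 br 229.0
-45 65 x 0.2 z 88.5 br 236.0
-30 68 x 0.2 z 88.3 br 239.0
-15 68 x 0.2 z 88.5 br 236.0
0 74 x 0.2 z 88.0 br 236.0
15 75 x 0.2 z 88.9 br 239.0
30 82 x 0.2 z 88.4 br 237.0
45 73 x 0.2 z 88.8 br 237.0
74 129 x 0.2 z 88.8 br 87.0
76 145 x 0.3 z 88.9 br 75.0
78 157 x 0.2 z 94.3 br 106.0
79 186 x 0.2 z 95.6 br 87.0
80 154 x 0.2 z 96.0 br 45.0
81 117 x 0.2 z 96.2 br 36.0
82 118 x 0.2 z 96.2 br 35.0
84 140 x 0.2 z 95.8 br 39.5
86 120 x 0.3 z 96.0 br 35.0
100 125 x 0.3 z 96.1 br 35.0
120 130 x 0.2 z 95.8 br 34.5
130 145 x 0.3 z 95.8 br 37.0
132 136 x 0.2 z 96.2 br 37.5
134 82 x -0.2 z 96.0 br 51.0
```

View pics/w8.png

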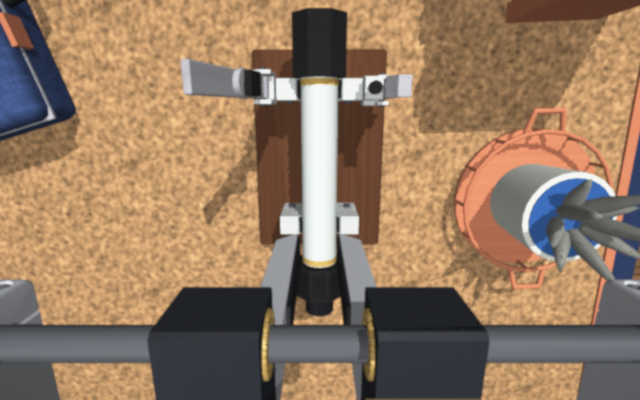

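The scope is seated, level and centred in both V's. Its shoulder is at (320,78) on the front yoke and the strap is still up at (215,78). Next, the closed hand goes behind the strap.

Emit:
{"op": "step_arm", "data": {
  "steps": [
    [0,[5,-10,0],0],
    [0,[20,-25,0],0],
    [0,[25,-30,0],0],
    [0,[25,-30,0],0],
    [0,[15,-15,0],0],
    [0,[3,0,5],0],
    [0,[0,0,20],0],
    [0,[0,0,25],0],
    [0,[0,0,15],0],
    [0,[0,0,3],0],
    [0,[0,0,0],0]
  ],
  "grip_force": 10
}}

```text
clock: 23.05
ee_pos: [472.5, 237.8, 202.2]
eef_rot: [[0.034, 0.999, 0.001], [0.999, -0.034, 0.0], [0.0, 0.001, -1.0]]
wrist_force: [0.0, 0.5, -0.0]
grip_width: 0.002
grasp_force: 0.0
```

```bash
cat > st.py <<'E'
from pose import *
import sys
s=env.state(); print(s['clock'],cr(s['ee_pos']).round(1),s['wrist_force'].round(1),s['grip_width'].round(2))
C,p,d=look('wrist',sys.argv[1]); m=env.outline_of('wrist','strap')
print([ (x['confidence'],x['pixels'].sum()) for x in m])
if m:
    Q=cr(cloud(C,d,m[0]['pixels'])); k=Q[(abs(Q[:,1]-70)<13)&(Q[:,2]>90)]; 
    th=np.arctan2(k[:,2]-101,k[:,0]+50); r=np.hypot(k[:,2]-101,k[:,0]+50); f=r>60; print('theta',np.percentile(th[f],[5,50,95]).round(3),'rmax',r.max())
    print('y', np.percentile(k[f][:,1],[1,99]), 'tip',k[r>108].mean(0))
E
python3 st.py w9.png
```

```text
Traceback (most recent call last):
  File "st.py", line 3, in <module>
    s=env.state(); print(s['clock'],cr(s['ee_pos']).round(1),s['wrist_force'].round(1),s['grip_width'].round(2))
                                                                                       ^^^^^^^^^^^^^^^^^^^^^
AttributeError: 'float' object has no attribute 'round'
```

Emit:
{"op": "step_arm", "data": {
  "steps": [
    [0,[0,4,0],0],
    [0,[0,5,0],0],
    [0,[0,5,0],0],
    [0,[0,5,0],0],
    [0,[0,5,0],0],
    [0,[0,5,0],0],
    [0,[0,5,0],0],
    [0,[0,5,0],0],
    [0,[0,4,0],0],
    [0,[0,0,0],0]
  ]
}}

```text
clock: 24.3
ee_pos: [515.3, 236.4, 201.6]
eef_rot: [[0.034, 0.999, 0.0], [0.999, -0.034, -0.0], [-0.0, 0.0, -1.0]]
wrist_force: [0.3, -0.4, -0.0]
grip_width: 0.008
grasp_force: 0.0
```

```bash
sed -i "s/,s\['grip_width'\].round(2)//" st.py; python3 st.py w9.png
```

```text
24.3 [-65.9  69.9 201.6] [ 0.3 -0.4 -0. ]
[(0.91, np.int64(1925)), (0.28, np.int64(13473))]
theta [1.312 1.565 1.608] rmax 124.45827541669613
y [62.53731511 80.44264764] tip [-50.03824359  74.13986566 212.47627578]
```

View pics/w9.png

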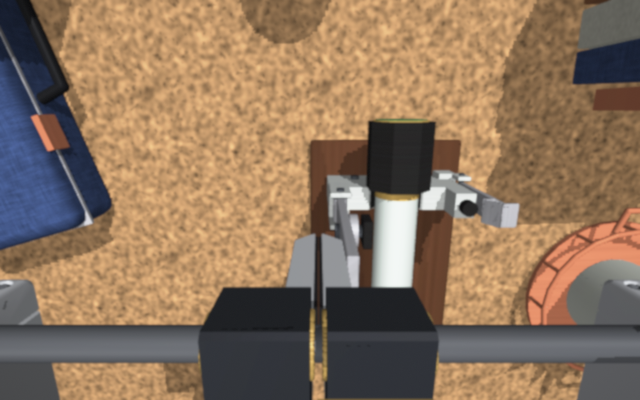

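The strap is upright at (345,240), with the closed fingers just behind it at (318,260).

Emit:
{"op": "step_arm", "data": {
  "steps": [
    [0,[0,5,-0.5],0],
    [0,[0,5.5,0],0],
    [0,[0,5.5,0],0],
    [0,[0,5.5,0],0],
    [0,[0,5.5,0.5],0],
    [0,[0,5,1],0],
    [0,[0,5,2],0],
    [0,[0,5,2.5],0],
    [0,[0,5,3],0],
    [0,[0,5,3],0],
    [0,[0,5,3],0],
    [0,[0,4,3.5],0],
    [0,[0,3.5,4],0],
    [0,[0,3.5,4],0],
    [0,[0,3,4],0],
    [0,[0,3,4],0],
    [0,[0,3,4],0],
    [0,[0,0,0],0]
  ]
}}

```text
clock: 26.65
ee_pos: [591.8, 233.7, 163.1]
eef_rot: [[0.034, 0.999, -0.001], [0.999, -0.034, -0.0], [-0.0, -0.001, -1.0]]
wrist_force: [-0.1, -0.6, 0.2]
grip_width: 0.005
grasp_force: 0.0
```

```bash
python3 st.py w10.png
```

```text
26.65 [ 10.6  69.8 163.1] [-0.1 -0.6  0.2]
[(0.61, np.int64(4706))]
theta [0.538 0.577 0.59 ] rmax 112.94190181113868
y [60.71473312 80.38833017] tip [ 43.17548118  71.27401132 160.76851314]
```

View pics/w10.png

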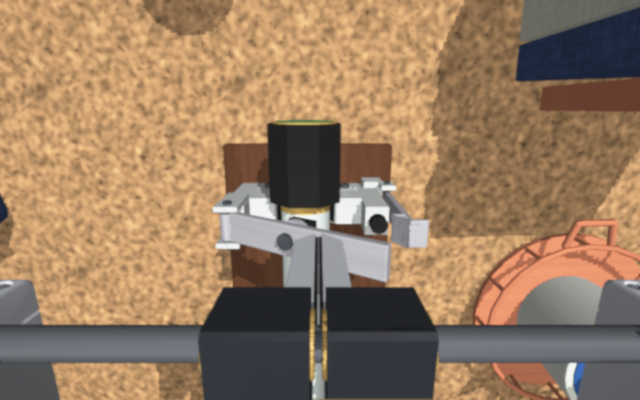

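Strap is about 0.55 rad, with the fingers on its back. Continue down.

Emit:
{"op": "step_arm", "data": {
  "steps": [
    [0,[0,2.5,3.5],0],
    [0,[0,2.5,3.5],0],
    [0,[0,2.5,3.5],0],
    [0,[0,2.5,3.5],0],
    [0,[0,2.5,3.5],0],
    [0,[0,2.5,3.5],0],
    [0,[0,2,3],0],
    [0,[0,1,3],0],
    [0,[0,0,2],0],
    [0,[0,0,0],0]
  ]
}}

```text
clock: 28.0
ee_pos: [609.9, 233.3, 134.9]
eef_rot: [[0.034, 0.999, 0.0], [0.999, -0.034, 0.0], [0.0, 0.0, -1.0]]
wrist_force: [0.4, 0.2, 0.7]
grip_width: 0.004
grasp_force: 0.0
```

Emit:
{"op": "step_arm", "data": {
  "steps": [
    [0,[0,0,1],0],
    [0,[0,0,1],0],
    [0,[0,0,1],0],
    [0,[0,0,1],0],
    [0,[0,0,1],0],
    [0,[0,0,0],0]
  ]
}}

```text
clock: 28.75
ee_pos: [610.3, 233.3, 132.3]
eef_rot: [[0.034, 0.999, 0.003], [0.999, -0.034, 0.001], [0.001, 0.003, -1.0]]
wrist_force: [-2.6, -1.2, 7.4]
grip_width: 0.001
grasp_force: 3.9
```

Emit:
{"op": "step_arm", "data": {
  "steps": [
    [0,[0,0,1],0],
    [0,[0,0,1],0],
    [0,[0,0,0],0]
  ]
}}

```text
clock: 29.12
ee_pos: [610.4, 233.3, 131.2]
eef_rot: [[0.034, 0.999, 0.003], [0.999, -0.034, 0.001], [0.001, 0.003, -1.0]]
wrist_force: [-3.0, -1.5, 9.6]
grip_width: 0.01
grasp_force: 5.1
```

Emit:
{"op": "step_arm", "data": {
  "steps": [
    [0,[0,0,1],0],
    [0,[0,0,1],0],
    [0,[0,0,0],0]
  ]
}}

```text
clock: 29.5
ee_pos: [610.6, 233.4, 130.1]
eef_rot: [[0.034, 0.999, 0.004], [0.999, -0.034, 0.001], [0.001, 0.004, -1.0]]
wrist_force: [-3.4, -0.7, 11.3]
grip_width: 0.003
grasp_force: 6.2
```

Emit:
{"op": "step_arm", "data": {
  "steps": [
    [0,[0,0,1],0],
    [0,[0,0,1],0],
    [0,[0,0,0],0]
  ]
}}

```text
clock: 29.88
ee_pos: [610.7, 233.5, 125.7]
eef_rot: [[0.034, 0.999, 0.003], [0.999, -0.034, 0.001], [0.001, 0.003, -1.0]]
wrist_force: [-0.5, -0.2, 7.5]
grip_width: 0.005
grasp_force: 3.6
```

Emit:
{"op": "step_arm", "data": {
  "steps": [
    [0,[0,0,1],0],
    [0,[0,0,1],0],
    [0,[0,0,0],0]
  ]
}}

```text
clock: 30.25
ee_pos: [610.8, 233.5, 125.3]
eef_rot: [[0.034, 0.999, 0.004], [0.999, -0.034, 0.001], [0.001, 0.004, -1.0]]
wrist_force: [-2.5, -0.5, 10.9]
grip_width: 0.003
grasp_force: 5.7
```

Emit:
{"op": "step_arm", "data": {
  "steps": [
    [0,[0,0,1],0],
    [0,[0,0,1],0],
    [0,[0,0,0],0]
  ]
}}

```text
clock: 30.62
ee_pos: [611.0, 233.6, 123.8]
eef_rot: [[0.034, 0.999, 0.005], [0.999, -0.034, 0.001], [0.002, 0.005, -1.0]]
wrist_force: [-3.2, -0.8, 13.2]
grip_width: 0.006
grasp_force: 6.5
```

Emit:
{"op": "step_arm", "data": {
  "steps": [
    [0,[0,0,1],0],
    [0,[0,0,1],0],
    [0,[0,0,0],0]
  ]
}}

```text
clock: 31.0
ee_pos: [611.0, 233.6, 123.2]
eef_rot: [[0.034, 0.999, 0.006], [0.999, -0.034, 0.002], [0.002, 0.006, -1.0]]
wrist_force: [-4.5, -1.2, 16.2]
grip_width: 0.005
grasp_force: 8.3
```

Emit:
{"op": "step_arm", "data": {
  "steps": [
    [0,[0,0,0.7],0],
    [0,[0,0,0.7],0],
    [0,[0,0,0],0]
  ]
}}

```text
clock: 31.38
ee_pos: [611.0, 233.6, 123.1]
eef_rot: [[0.034, 0.999, 0.006], [0.999, -0.034, 0.002], [0.002, 0.006, -1.0]]
wrist_force: [-6.1, -1.6, 20.1]
grip_width: 0.006
grasp_force: 10.1
```

It is now hard against the stop, tip at about z=104. Back off and look.

Emit:
{"op": "step_arm", "data": {
  "steps": [
    [0,[0,0,-4],0],
    [0,[0,0,-6],0],
    [0,[0,0,-15],0],
    [0,[0,0,-30],0],
    [0,[-20,0,-40],0],
    [0,[-40,0,-40],0],
    [0,[-40,0,-20],0],
    [0,[-20,0,0],0],
    [0,[0,0,0],0],
    [0,[0,0,0],0]
  ]
}}

```text
clock: 32.62
ee_pos: [605.2, 114.3, 269.2]
eef_rot: [[0.033, 0.999, -0.004], [0.999, -0.033, 0.001], [0.0, -0.004, -1.0]]
wrist_force: [-0.4, 0.0, -0.4]
grip_width: 0.007
grasp_force: 0.0
```

```bash
python3 st.py w11.png
python3 - <<'E'
from pose import *
C,p,d=look('wrist'); Q=cr(cloud(C,d))
k=Q[(abs(Q[:,1]-70)<9)&(Q[:,0]>-40)&(Q[:,0]<45)&(Q[:,2]>95)&(Q[:,2]<125)]
f=np.polyfit(k[:,0],k[:,2],1); print('strap slope',f,len(k),'resid',np.std(k[:,2]-np.polyval(f,k[:,0])))
t=Q[(abs(Q[:,0])<2)&(Q[:,1]>-60)&(Q[:,1]<50)&(Q[:,2]>80)]; print('tube',np.median(t[:,2]))
for a in (76,78,80,82,84,130,132,134,136):
    k=(abs(Q[:,0])<30)&(Q[:,2]>60)&(Q[:,2]<98)&(Q[:,1]>=a)&(Q[:,1]<a+2); print(a,k.sum(),np.percentile(Q[k,2],98).round(1) if k.sum() else '')
im=cv2.cvtColor(p,cv2.COLOR_RGB2BGR); cv2.imwrite('pics/w12.png',cv2.resize(im[0:280,150:550],(800,560)))
C,p,d=look('scene'); Q=cr(cloud(C,d)); 
for t in ['dust_cap','eyepiece','torch','mug','notebook']: print(t,spot(C,'scene',t,1))
E
```

```text
32.625 [ 28.1 -49.1 269.2] [-0.4  0.  -0.4]
[(0.57, np.int64(3305)), (0.26, np.int64(18293))]
theta [0.027 0.044 0.065] rmax 110.21868817916388
y [59.98284942 79.24689325] tip [ 59.07833178  60.57037108 105.17849554]
strap slope [8.98798312e-03 1.04537697e+02] 2244 resid 0.9936182302575703
tube 362.6403746755915
76 0 
78 0 
80 21 96.3
82 98 95.9
84 132 96.1
130 0 
132 0 
134 0 
136 0 
dust_cap [(0.62, [719.8, -118.1, 1.4])]
eyepiece [(0.65, [380.8, -70.2, 2.1])]
torch [(0.9, [749.8, -251.4, 0.2])]
mug [(0.87, [522.0, 474.2, 1.5])]
notebook [(0.7, [422.0, -553.5, 0.0])]
```

View pics/w12.png

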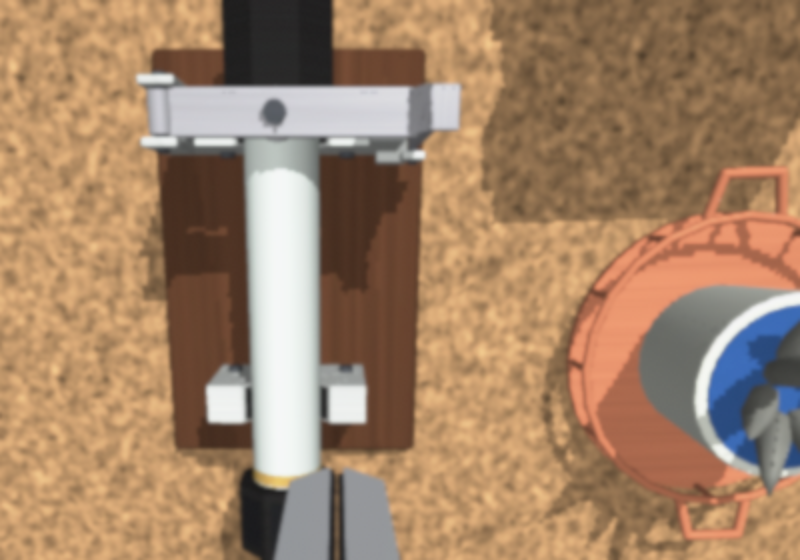

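The crop shows the strap flat across the tube from (155,110) to (420,110), its end under the catch's nose at (435,105), and the shoulder against the front yoke. The slope is about 0.009; I'll confirm it against the base as a level reference.

Run:
```python
from pose import *
for i in range(4):
    C,p,d=look('wrist'); Q=cr(cloud(C,d))
    def fit(sel):
        k=Q[sel]; f=np.polyfit(k[:,0],k[:,2],1)
        for _ in range(3):
            r=k[:,2]-np.polyval(f,k[:,0]); k=k[abs(r)<2]; f=np.polyfit(k[:,0],k[:,2],1)
        return f.round(4),len(k)
    print('strap',fit((abs(Q[:,1]-70)<7)&(Q[:,0]>-40)&(Q[:,0]<48)&(abs(Q[:,0])>8)&(Q[:,2]>98)&(Q[:,2]<115)),'base',fit((abs(Q[:,0])<72)&(Q[:,1]>-50)&(Q[:,1]<50)&(abs(Q[:,2]-12)<5)),
    'table',fit((abs(Q[:,0])<120)&(abs(Q[:,1])<110)&(abs(Q[:,2])<5)))
print(env.state()['clock'])
```

```text
strap (array([8.900000e-03, 1.043694e+02]), 1385) base (array([-7.00000e-04,  1.18974e+01]), 7525) table (array([-0.0007, -0.0944]), 12661)
strap (array([8.300000e-03, 1.043857e+02]), 1399) base (array([-9.00e-04,  1.19e+01]), 7482) table (array([-0.0008, -0.0948]), 12698)
strap (array([8.50000e-03, 1.04398e+02]), 1415) base (array([-9.00000e-04,  1.19019e+01]), 7475) table (array([-0.0011, -0.0829]), 12690)
strap (array([9.200000e-03, 1.044139e+02]), 1440) base (array([-8.0000e-04,  1.1879e+01]), 7487) table (array([-0.0008, -0.0894]), 12710)
33.275
```

Emit:
{"op": "step_arm", "data": {
  "steps": [
    [0,[-30,0,0],0],
    [0,[-40,0,0],0],
    [0,[-40,0,0],0],
    [0,[-30,0,0],0],
    [0,[0,0,0],0],
    [0,[0,0,0],0]
  ]
}}

```text
clock: 34.02
ee_pos: [601.0, -26.1, 271.4]
eef_rot: [[0.034, 0.999, 0.0], [0.999, -0.034, 0.001], [0.001, 0.0, -1.0]]
wrist_force: [1.2, -0.2, 0.3]
grip_width: 0.006
grasp_force: 0.0
```

```bash
python3 -c "
from bench import env
print(env.sign_off())"
```

```text
the job is handed in; nothing more can be done
None
```

I laid the scope in the cradle, drew its shoulder back onto the front yoke and snapped the strap home; it measures about 0.009 rad, under the 0.015 limit. The hand is clear, and I handed the job in at 34 s; no verdict came back.

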